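# Wedge the rocking counting scale steady

### The arm

A 6-joint arm with a two-finger parallel gripper is mounted at the origin on the work surface. World frame = base frame: x ahead of the robot, y to its left, z up, the work surface at z = 0. Lengths are in m, angles in rad, forces in N, time in s.
With the tool pointing down it reaches from about 0.225 to 0.875 m from the base axis. Payload 3.4 kg.
Tool frame: the origin (TCP) lies midway between the tips of the shut fingers; the grasp point (between the pads) lies 19 mm behind it (manip.tcp_to_grasp is the distance from the TCP to the grasp point, in m); x points along the fingers, y is the direction in which the jaws open and shut, and the axes are right-handed (so a half turn about x gives the same grasp; the last joint's range is limited). The gripper opens to 85 mm and grips with 20 to 120 N. Pads are 22 mm wide; open, the fingers measure 114 mm over their backs; the gripper's body (76 mm by 85 mm) begins 54 mm behind the grasp point. The pads swing forward as they close: fully open they stand 13 mm farther back than shut.
Start: joints at [1.04, 0.276, 1.505, -0, 1.361, -0.121], TCP at [0.229, 0.527, 0.231] pointing down, gripper open.
Joint ranges: [-2.89, 2.89], [-0.75, 2.08], [0.22, 2.7], [-1.18, 4.32], [0.11, 2.71], [-2.7, 2.7]. Speed limits (rad/s): [2.57, 2.57, 3.14, 3.14, 3.14, 3.14].

### API

Orientations are given as a unit quaternion [w, x, y, z].
In Python, from rig import readout, eyes, job, manip gives the robot as it stands. The module is installed in compiled form; this text tells all that it offers.
- The arm moves only by the tool carry_out, never from a script. Its argument "deltas" is one flat list of numbers, 7 for each row, row after row: the shift along the tool's x, y, z scaled (see below), then the turn, a rotation vector about the tool's x, y, z scaled (see below), then the opening, from -1 (shut) to 1 (fully open). In form: [dx, dy, dz, ax, ay, az, grip, dx, dy, dz, ax, ay, az, grip, ...]. A call has 1 to 10 rows; each row shifts and turns the commanded pose from where the row before left it, along the tool's axes as they then stand; what a row does not reach is not made up. The controller multiplies each number of a shift by 60 mm and each number of a turn by 4 degrees. A row lasts 1/8 s, in which the tool goes at most 62.5 mm and 10.7 degrees, less where a joint would pass 70% of its speed; a pose out of reach is approached as far as the arm can. A call with a number of a shift or a turn outside -1 to 1 is refused whole. A call with a gripper value outside its range is refused whole. The fingers move at their own pace and stop on an object; "newtons" is the grip in N (left out, the last holds). Time passes only in rows, so rows that do not move let the fingers close. It gives the time, the measured TCP pose, the force and the opening at its end, in the units of the state.
- readout.get_state(): the state, without advancing time (a new reading comes with each control period).
- eyes.get_image(name): name is "scene" or "top"; returns a dict with "color" (400x640x3 uint8, red, green, blue), "z_map" (400x640 float32, m along the optical axis (not along the pixel's ray), 0 where there is no reading), "mtx" (3x3 intrinsics, pixels), "origin" and "orientation" of the camera in the world. Camera axes: x right, y down, z forward; pixel columns grow to the right and rows downward; lengths in m; the calibration is good to about 2 mm. A picture is of the moment at which its call begins.
- job.sign_off(): hands the job in, once; it reports no verdict.
The state is a dict: "clock": time; "qpos": joint angles; "qd": joint speeds; "effort": joint torques, N m; "position": TCP position; "ee_rot": TCP orientation; "contact_force": force on the tool from outside, world axes, zero at the start; "moment": the same for the moment, N m; "width": finger opening in m.
Only numpy, scipy, OpenCV 4.12 (cv2) and the standard library are available. Lean on these libraries where they do the work, as an engineer would, in place of code of your own. Each camera call takes 0.05 s, during which the arm holds its last target.

### The job

The counting scale rocks because its far left foot, as seen from the robot, is worn short. With the fingertips, push the beech wedge along the table, thin end first, under that foot until it is snug and the rocking stops, then press down gently for a moment on the housing corner above that foot to check that it no longer gives, and draw the hand clear. Only push and press: the wedge and the scale are never lifted, the scale is not shoved out of its place, and everything else stays where it is.

Things in the scene. Friction and masses are not known exactly. Their poses are not given: they have to be found in the camera images.
- scale: Light-grey bench counting scale, 250 x 230 mm, 2.2 to 3.3 kg, loose. Origin: its centre at table height; x runs from its sloping console (robot's side, 60 mm high) to its rear, y to its left, z up. Flat housing 14 to 44 mm above the table; round pan, 160 mm wide, centred at x = +30 mm, top at 58 mm. Domed feet at x = +-98, y = +-88 mm: three stand on the table, that at (+98, +88) is worn short.
- foot_tip (a point): Lowest point of the worn foot's dome (10 mm radius), at the scale's rear left corner, 27 mm in from both sides of the housing. Its height above the table is the gap to fill: 4.5 to 8 mm, different each time. Once the wedge is snug, pushing on lifts the foot or drags the scale along.
- corner_top (a point): Point on the flat top of the scale's housing straight above the worn foot, 44 mm above the table: press here. The pan's rim is 30 mm away. Unwedged, a press of about 2 N rocks the scale over until the worn foot meets the table; wedged, it stays put.
- wedge: Loose bare beech wedge, 110 x 40 mm, about 60 g, flat on the table left of the scale, thin end roughly aimed at the worn foot. Origin: centre of its underside; x points along it to the thin end, z up. 2 mm thick at x = +55, 18 mm at x = -55 (square upright end face), straight slope between. Slides with under 1 N; snug under the foot, the push rises to 4 to 10 N within 3 to 8 mm.
- cup: White plastic counting cup, 60 mm wide, 42 mm high, standing on the scale's pan. Origin: centre of its underside.
- packer: Flat packing block of the same bare beech, 65 x 45 x 12 mm, not tapered, lying beside the wedge. Not needed. Origin: centre of its underside.
- weight: Steel check weight, 46 mm diameter, 66 mm high with a knob, behind the scale. Origin: centre of its underside.
- tape: Roll of brown packing tape lying flat, 100 mm diameter, 48 mm high, behind the scale. Origin: centre of its underside.
- tray: Clear parts tray, 208 x 158 x 50 mm, with white fittings, to the right of the scale. Origin: centre of its underside.
- jar: Clear jar with white lid, 68 mm diameter, 85 mm high, at the far left. Origin: centre of its underside.
- stapler: Desk stapler, 125 x 30 x 50 mm, at the left. Origin: centre of its underside.
There are look-alikes about, which are no part of the job. What is shaped like the wedge but pink is not meant.

How it is judged:
By the outcome, as a careful person would: the job done as asked, in the order asked, and still so for the second after the job is handed in, with the robot touching nothing.
It also fails if it takes over 61 s, if anything falls off the work surface, if the arm or the gripper's body presses on something with over 40 N, if the wrist force passes 120 N, or if a joint passes its speed limit or range.

## Working session

There is one attempt and no reset: what is moved stays moved. The work goes in short steps, Python scripts to look and compute and a tool call to move; the robot and the scene stay as the last step left them, time stands still between calls to the robot, and variables do not carry over. Pictures are saved under pics/ and viewed, and the job is handed in when it is done.

Besides the shell and the picture viewer there is one more tool, called as name(argument=value, ...) on one line, values as JSON. carry_out: Moves the arm, as the interface text tells. Its arguments: {"type":"object","properties":{"deltas":{"type":"array"},"newtons":{"type":"number"}},"required":["deltas"]}

```bash
mkdir -p pics
cat > h.py <<'E'
import numpy as np,cv2
from rig import readout,eyes,job,manip
from scipy.spatial.transform import Rotation as R
def q2R(q): return R.from_quat([q[1],q[2],q[3],q[0]]).as_matrix()
def grab(n,f):
    d=eyes.get_image(n); np.savez(f'{n}.npz',**{k:np.array(v) for k,v in d.items()})
    cv2.imwrite(f'pics/{f}.png',d['color'][:,:,::-1]); return d
def cloud(d):
    z=d['z_map'];v,u=np.mgrid[:z.shape[0],:z.shape[1]];K=d['mtx']
    p=np.stack([(u-K[0,2])/K[0,0]*z,(v-K[1,2])/K[1,1]*z,z],-1)
    o=np.array(d['orientation']); M=q2R(o) if o.size==4 else o
    P=p@M.T+np.array(d['origin']); P[z==0]=np.nan; return P
E
python3 - <<'E'
from h import *
print(readout.get_state())
for n in('scene','top'):
    d=grab(n,n+'1');print(n,d['origin'],d['orientation'],d['mtx'])
E
```

```text
{'clock': 0.0, 'qpos': array([ 1.04003789e+00,  2.76567277e-01,  1.50612591e+00,  3.22309064e-06,
        1.36070345e+00, -1.21001789e-01]), 'qd': array([-2.09212754e-03, -2.45210894e-04,  9.85948522e-04,  1.72872404e-05,
       -2.17360616e-04, -7.66242545e-04]), 'effort': array([-1.92941834e-04, -4.16774011e+01, -2.45813316e+01, -4.02241858e-04,
        1.07156660e-02, -1.04315311e-05]), 'position': array([0.22880725, 0.52693879, 0.2304584 ]), 'ee_rot': array([ 0.6921126 ,  0.14325578,  0.69252308, -0.14446354]), 'contact_force': array([ 0.26355849,  0.07065742, -0.06627017]), 'moment': array([ 0.00463662,  0.01169221, -0.02954042]), 'width': 0.08560716009146091}
scene [1.31412571 0.52184156 0.90196074] [-0.18040412  0.42592124  0.81196506 -0.35603115] [[497.33385726   0.         319.80709232]
 [  0.         497.33385726 202.76992635]
 [  0.           0.           1.        ]]
top [0.47499713 0.01458563 1.26881842] [-0.04144272  0.70857245 -0.70367225  0.03244923] [[431.77407864   0.         320.99059624]
 [  0.         431.77407864 197.29616959]
 [  0.           0.           1.        ]]
```

View pics/scene1.png

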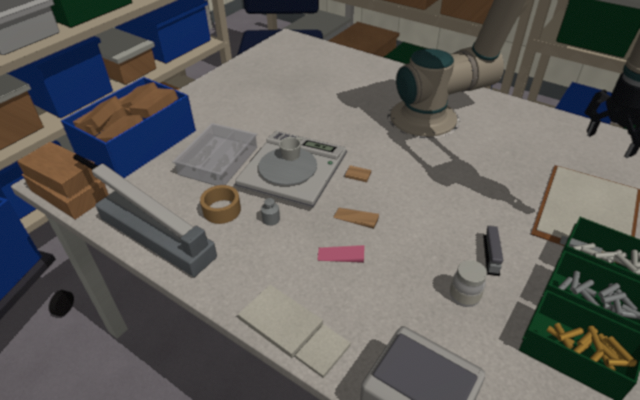

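View pics/top1.png

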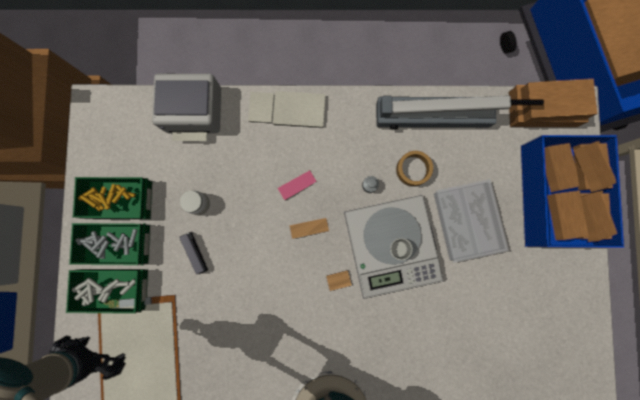

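The top view shows the wedge at about (309,228), the packer at (340,280), the pink decoy at (297,185) and the scale at about (393,246). Its worn corner is the upper-left one, near (347,210).

```bash
cat > m.py <<'E'
from h import *
import sys
def wedge(d,win,zr):
    P=cloud(d);hsv=cv2.cvtColor(d['color'],cv2.COLOR_RGB2HSV)
    m=np.zeros(P.shape[:2],bool);u0,u1,v0,v1=win
    m[v0:v1,u0:u1]=True
    return P,hsv,m
E
python3 - <<'E'
from h import *
d=dict(np.load('top.npz'));P=cloud(d)
hsv=cv2.cvtColor(d['color'],cv2.COLOR_RGB2HSV)
def plane(name,u0,u1,v0,v1):
    s=hsv[v0:v1,u0:u1];m=(s[...,1]>90)&(s[...,0]<25)
    m=cv2.erode(m.astype(np.uint8),np.ones((1,1)))>0
    vv,uu=np.nonzero(m);uv=np.c_[uu+u0,vv+v0]
    r=cv2.minAreaRect(uv.astype(np.float32));print(name,len(uv),r)
    box=cv2.boxPoints(r);q=P[v0:v1,u0:u1][m]
    K=d['mtx'];M=q2R(d['orientation'])
    for b in box:
        ray=M@np.array([(b[0]-K[0,2])/K[0,0],(b[1]-K[1,2])/K[1,1],1]);
        i=np.argmin(((uv-b)**2).sum(1));z=q[i,2]
        o=d['origin'];t=(max(z,0)-o[2])/ray[2];print(b,(o+t*ray).round(4),'z',z)
    A=np.c_[q[:,:2],np.ones(len(q))];c=np.linalg.lstsq(A,q[:,2],rcond=None)[0];print('slope',c,q.mean(0))
plane('wedge',280,338,210,245);plane('packer',322,356,265,295)
P0=P[230:340,200:280];print('table z',np.nanmedian(P0[...,2]))
# scale top
m=(abs(P[...,2]-0.044)<0.006);m2=np.zeros_like(m);m2[190:310,335:450]=m[190:310,335:450]
n,l,s,c=cv2.connectedComponentsWithStats(m2.astype(np.uint8));i=1+np.argmax(s[1:,4]);q=P[l==i]
m3=np.zeros_like(m);m3[190:310,335:450]=P[190:310,335:450,2]>0.03
n,l,s,c=cv2.connectedComponentsWithStats(m3.astype(np.uint8));i=1+np.argmax(s[1:,4]);q=P[l==i]
r=cv2.minAreaRect((q[:,:2]*1000).astype(np.float32));print(r,cv2.boxPoints(r),np.nanmedian(q[:,2]))
for n in('scene','top'):
    im=dict(np.load(n+'.npz'))['color'][:,:,::-1]
    a=im[180:310,270:450] if n=='top' else im[120:270,220:400]
    cv2.imwrite(f'pics/z_{n}.png',cv2.resize(a,None,fx=4,fy=4,interpolation=cv2.INTER_CUBIC))
E
```

```text
wedge 481 ((308.8756103515625, 227.91949462890625), (13.200334548950195, 37.08665466308594), 77.90524291992188)
[289.36096 225.3512 ] [0.5241 0.1223 0.0141] z 0.014054072181122645
[325.6244  217.58047] [5.482e-01 1.720e-02 5.000e-04] z 0.0005379863299939114
[328.39026 230.4878 ] [0.5103 0.0088 0.0049] z 0.004889236297966448
[292.12683 238.25851] [0.4868 0.1138 0.0136] z 0.013631095903136714
 ** On entry to DLASCL parameter number  4 had an illegal value
 ** On entry to DLASCL parameter number  4 had an illegal valueTraceback (most recent call last):
  File "<stdin>", line 16, in <module>
  File "<stdin>", line 15, in plane
    x, resids, rank, s = _umath_linalg.lstsq(a, b, rcond,
                         ~~~~~~~~~~~~~~~~~~~^^^^^^^^^^^^^
                                             signature=signature)
                                             ^^^^^^^^^^^^^^^^^^^^
    raise LinAlgError("SVD did not converge in Linear Least Squares")
numpy.linalg.LinAlgError: SVD did not converge in Linear Least Squares
```

```bash
cat > m.py <<'E'
from h import *
def ray(d,uv):
    K=d['mtx'];M=q2R(d['orientation']);return M@np.array([(uv[0]-K[0,2])/K[0,0],(uv[1]-K[1,2])/K[1,1],1])
def at(d,uv,z):
    r=ray(d,uv);return d['origin']+(z-d['origin'][2])/r[2]*r
def proj(d,X):
    M=q2R(d['orientation']);p=(np.atleast_2d(X)-d['origin'])@M;K=d['mtx'];return np.c_[p[:,0]/p[:,2]*K[0,0]+K[0,2],p[:,1]/p[:,2]*K[1,1]+K[1,2]]
def wood(d,P,win):
    u0,u1,v0,v1=win;hsv=cv2.cvtColor(d['color'],cv2.COLOR_RGB2HSV);s=hsv[v0:v1,u0:u1];m=np.zeros(P.shape[:2],bool)
    m[v0:v1,u0:u1]=(s[...,1]>90)&(s[...,0]<25);return m
E
python3 - <<'E'
from m import *
wins=dict(top=dict(w=(280,338,210,245),p=(322,356,265,295)),scene=dict(w=(325,388,203,230),p=(340,375,163,183)))
for n in('top','scene'):
    d=dict(np.load(n+'.npz'));P=cloud(d)
    for k in 'wp':
        m=wood(d,P,wins[n][k]);q=P[m];q=q[~np.isnan(q[:,0])]
        r=cv2.minAreaRect((q[:,:2]*1000).astype(np.float32));print(n,k,m.sum(),r)
        A=np.c_[q[:,:2],np.ones(len(q))];c=np.linalg.lstsq(A,q[:,2],rcond=None)[0];print('  grad',c,np.degrees(np.arctan2(-c[1],-c[0])),q.mean(0))
    w=(335,450,190,310) if n=='top' else (230,350,125,210)
    m3=np.zeros(P.shape[:2],bool);m3[w[2]:w[3],w[0]:w[1]]=(P[w[2]:w[3],w[0]:w[1],2]>0.036)
    nn,l,s,c=cv2.connectedComponentsWithStats(m3.astype(np.uint8));i=1+np.argmax(s[1:,4]);q=P[l==i]
    r=cv2.minAreaRect((q[:,:2]*1000).astype(np.float32));print(r,cv2.boxPoints(r).round(),np.nanmedian(q[:,2]))
    im=d['color'][:,:,::-1]
    a=im[180:310,270:450] if n=='top' else im[120:270,220:400]
    cv2.imwrite(f'pics/z_{n}.png',cv2.resize(a,None,fx=4,fy=4,interpolation=cv2.INTER_CUBIC))
    print('table',np.nanmedian(P[250:300,200:270,2]))
E
```

```text
top w 481 ((517.2974853515625, 65.29170227050781), (38.31291961669922, 107.37100219726562), 12.67280101776123)
  grad [-0.02056344  0.14643911  0.01030235] -82.00661352330602 [0.51726536 0.06622267 0.00936319]
top p 332 ((368.18511962890625, -21.28784942626953), (42.74630355834961, 63.00015640258789), 14.307153701782227)
  grad [0.01807195 0.02472761 0.00526695] -126.16085819214533 [ 0.36827673 -0.02118258  0.01139864]
((467.3479309082031, -173.6936798095703), (249.65260314941406, 231.85928344726562), 12.540628433227539) [[ 320.  -88.]
 [ 371. -314.]
 [ 614. -260.]
 [ 564.  -33.]] 0.051108789110600794
table -0.00043059699074099456
scene w 503 ((521.181884765625, 69.39103698730469), (43.479576110839844, 108.25869750976562), 12.909872055053711)
  grad [-0.0822607   0.10937733  0.04483   ] -53.053838519104005 [0.52335386 0.07453252 0.00993071]
scene p 256 ((370.6449890136719, -16.758983612060547), (51.26012420654297, 63.240909576416016), 15.4662504196167)
  grad [-0.03232111 -0.00832748  0.02334553] 14.44794302300119 [ 0.37497642 -0.01493292  0.01135023]
((471.0084533691406, -172.36062622070312), (255.4844512939453, 234.07032775878906), 12.50975513458252) [[ 321.  -86.]
 [ 372. -314.]
 [ 621. -259.]
 [ 570.  -30.]] 0.05164823091807835
table 0.00040720903753022064
```

```bash
ls pics
```

```text
scene1.png
top1.png
z_scene.png
z_top.png
```

View pics/z_top.png

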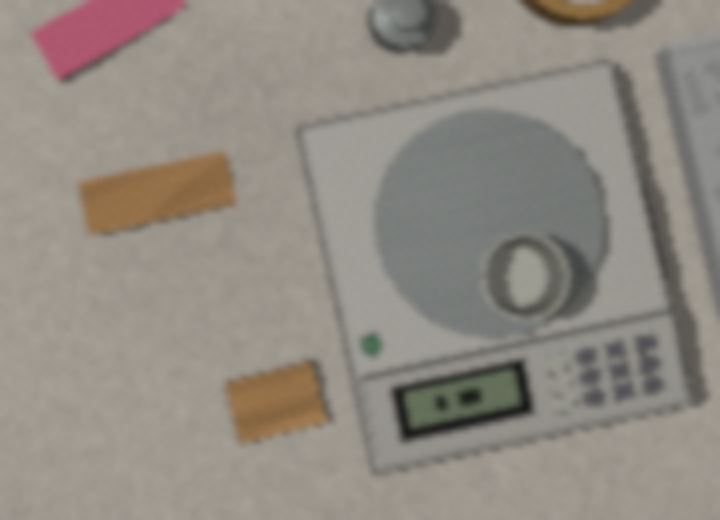

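View pics/z_scene.png

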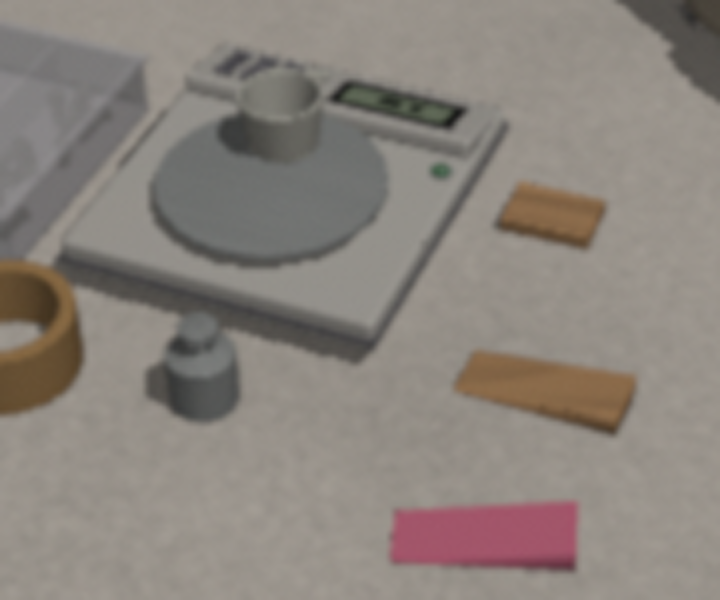

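```bash
cat > fit.py <<'E'
from m import *
from scipy.optimize import least_squares
T=dict(np.load('top.npz'));S=dict(np.load('scene.npz'))
ct=lambda L:np.array(L)/4-.375+[270,180]
cs=lambda L:np.array(L)/4-.375+[220,120]
def fit(loc_t,pt,loc_s,ps,x0):
    f=lambda p,L:np.array(L)@np.array([[np.cos(p[2]),np.sin(p[2]),0],[-np.sin(p[2]),np.cos(p[2]),0],[0,0,1]])+[p[0],p[1],0]
    out={}
    for nm,ds in (('top',[(T,loc_t,pt)]),('scene',[(S,loc_s,ps)]),('both',[(T,loc_t,pt),(S,loc_s,ps)])):
        r=least_squares(lambda p:np.concatenate([(proj(d,f(p,L))-q).ravel() for d,L,q in ds]),x0)
        print(nm,r.x[:2].round(4),np.degrees(r.x[2]).round(2),'res',r.fun.round(1));out[nm]=r.x
    return out
E
python3 - <<'E'
from fit import *
w=.055;h=.02;zt=.002;zk=.018
print('wedge')
fit([[w,h,zt],[w,-h,zt],[-w,h,zk],[-w,-h,zk]],ct([(228,153),(236,205),(80,183),(91,233)]),
 [[w,-h,zt],[w,h,zt],[-w,-h,zk],[-w,h,zk],[-w,h,0]],cs([(472,352),(456,388),(636,375),(618,420),(616,433)]),[.52,.065,-1.35])
print('scale')
a=.125;b=.115;z=.044
s=fit([[a,b,z],[a,-b,z]],ct([(300,127),(613,62)]),[[a,b,z],[a,-b,z]],cs([(372,333),(64,248)]),[.47,-.17,.21])
# pan centre check at z .058
for nm in('top','scene','both'):
    p=s[nm];c,sn=np.cos(p[2]),np.sin(p[2]);M=np.array([[c,-sn],[sn,c]])
    print(nm,'foot',p[:2]+M@[.098,.088],'pan',p[:2]+M@[.03,0])
    for d in(T,S):print(proj(d,[*(p[:2]+M@[.03,0]),.058]).round(1))
for d in (T,S):
    hsv=cv2.cvtColor(d['color'],cv2.COLOR_RGB2HSV)
E
```

```text
wedge
top [0.5171 0.0641] -78.15 res [-0.  -0.2  0.7  0.2 -0.3 -0.5 -0.4  0.6]
scene [0.5203 0.0688] -76.75 res [ 0.5 -0.5 -0.8  0.5  0.2 -0.1  0.1 -0.9  0.1  0.9]
both [0.5182 0.0666] -77.58 res [-1.  -0.8 -0.2 -0.4 -1.2 -0.7 -1.1  0.4  0.4 -1.4 -1.1 -0.5 -0.1 -0.7
 -0.5 -1.6 -0.4  0.2]
scale
top [ 0.4654 -0.1743] 12.14 res [-0.4  0.1  0.4 -0.1]
scene [ 0.4751 -0.162 ] 11.6 res [ 0.9  0.6 -1.  -0.8]
both [ 0.4684 -0.1696] 11.85 res [-1.9 -1.2 -1.  -1.   0.3 -2.1 -1.4 -3.1]
top foot [ 0.54269589 -0.06765208] pan [ 0.49472966 -0.16798772]
[[391.9 236. ]]
[[287.4 163. ]]
scene foot [ 0.55339488 -0.05607114] pan [ 0.50447427 -0.15594493]
[[387.5 232.5]]
[[288.8 166.4]]
both foot [ 0.54628405 -0.06335783] pan [ 0.49779862 -0.16344361]
[[390.2 234.9]]
[[288.1 164.2]]
```

```bash
cat > plan.py <<'E'
from h import *
def go(pos,yaxis,n=None,st=None):
    st=st or readout.get_state();Rm=q2R(st['ee_rot']);p=st['position']
    y=np.array([*yaxis,0.]);y/=np.linalg.norm(y)
    if y@Rm[:,1]<0:y=-y
    x=np.array([0,0,-1.]);G=np.c_[x,y,np.cross(x,y)]
    rv=R.from_matrix(Rm.T@G).as_rotvec(degrees=True)
    d=np.array(pos)-p;print('pos',p.round(4),'F',np.round(st['contact_force'],2),'w',round(float(st['width']),4),'t',round(float(st['clock']),2))
    print('R',Rm.round(3).tolist());print('rotvec tool deg/4',(rv/4).round(2),'tool shift/60mm after turn',(G.T@d/.06).round(2),'now-axes',(Rm.T@d/.06).round(2))
E
python3 -c "
from plan import *
go([.4985,.152,.06],[.979,.205])"
```

```text
pos [0.2289 0.527  0.2305] F [ 0.18 -0.18  0.11] w 0.0852 t 0.1
R [[-0.001, 0.398, 0.917], [-0.001, 0.917, -0.398], [-1.0, -0.002, -0.0]]
rotvec tool deg/4 [1.367e+01 1.000e-02 2.000e-02] tool shift/60mm after turn [2.84 3.12 7.04] now-axes [ 2.85 -3.94  6.61]
```

carry_out(deltas=[0,-0.49,0.83,0,0,0,-1,0,-0.49,0.83,0,0,0,-1,0,-0.49,0.83,0,0,0,-1,0,-0.49,0.83,0,0,0,-1,0,-0.49,0.83,0,0,0,-1,0,-0.49,0.83,0,0,0,-1,0,-0.49,0.83,0,0,0,-1,0,-0.49,0.8,0,0,0,-1,0,0,0,1,0,0,-1,0,0,0,1,0,0,-1], newtons=40)

```text
clock: 1.35
position: [0.4994, 0.1526, 0.2307]
ee_rot: [0.68, 0.193, 0.681, -0.193]
contact_force: [0.3, 0.7, -0.5]
width: 0.0
```

carry_out(deltas=[0,0,0,1,0,0,-1,0,0,0,1,0,0,-1,0,0,0,1,0,0,-1,0,0,0,1,0,0,-1,0,0,0,1,0,0,-1,0,0,0,1,0,0,-1,0,0,0,1,0,0,-1,0,0,0,1,0,0,-1,0,0,0,1,0,0,-1,0,0,0,1,0,0,-1])

```text
clock: 2.6
position: [0.4988, 0.1536, 0.2309]
ee_rot: [0.573, 0.413, 0.574, -0.414]
contact_force: [-0.5, -1.1, -0.1]
width: 0.0002
```

```bash
python3 -c "
from plan import *
go([.4985,.152,.06],[.979,.205])"
```

```text
pos [0.4988 0.1536 0.2309] F [-0.54 -1.07 -0.07] w 0.0002 t 2.6
R [[-0.001, 0.949, 0.315], [-0.0, 0.315, -0.949], [-1.0, -0.001, -0.0]]
rotvec tool deg/4 [ 1.64 -0.    0.01] tool shift/60mm after turn [ 2.85 -0.01  0.03] now-axes [ 2.85 -0.01  0.02]
```

carry_out(deltas=[0,0,0,0.82,0,0,-1,0,0,0,0.82,0,0,-1,0.9,0,0,0,0,0,-1,0.9,0,0,0,0,0,-1,0.9,0,0,0,0,0,-1,0.3,0,0,0,0,0,-1,0.3,0,0,0,0,0,-1,0,0,0,0,0,0,-1])

```text
clock: 3.6
position: [0.4977, 0.1534, 0.0318]
ee_rot: [0.548, 0.444, 0.55, -0.446]
contact_force: [0.1, 0.2, -0.5]
width: -0.0003
```

```bash
python3 -c "
from plan import *
go([.4985,.152,.009],[.979,.205])
for n,w in(('top',(180,310,270,450)),('scene',(120,270,270,450))):
    d=grab(n,n+'2');a=d['color'][w[0]:w[1],w[2]:w[3],::-1];cv2.imwrite(f'pics/z2_{n}.png',cv2.resize(a,None,fx=4,fy=4,interpolation=cv2.INTER_CUBIC))
"
```

```text
pos [0.4977 0.1534 0.0318] F [ 0.1   0.17 -0.53] w -0.0003 t 3.6
R [[-0.004, 0.978, 0.207], [-0.001, 0.207, -0.978], [-1.0, -0.004, -0.0]]
rotvec tool deg/4 [ 0.03 -0.    0.06] tool shift/60mm after turn [0.38 0.01 0.03] now-axes [0.38 0.01 0.03]
```

View pics/z2_scene.png

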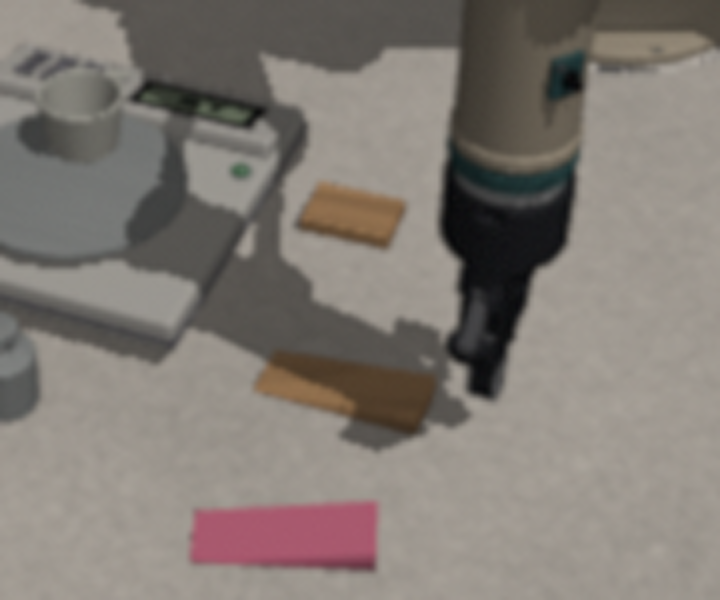

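View pics/z2_top.png

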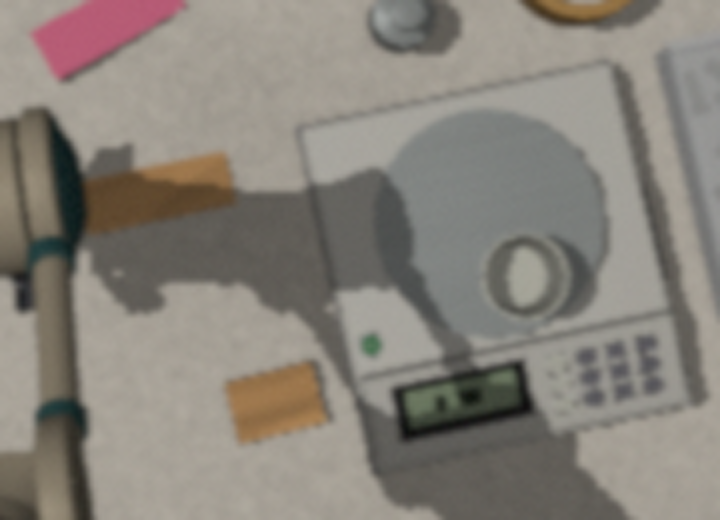

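carry_out(deltas=[0.2,0,0,0,0,0,-1,0.18,0,0,0,0,0,-1,0,0,0,0,0,0,-1,0,0,0.1,0,0,0,-1,0,0,0.1,0,0,0,-1,0,0,0.1,0,0,0,-1,0,0,0.1,0,0,0,-1,0,0,0.1,0,0,0,-1,0,0,0,0,0,0,-1])

```text
clock: 4.82
position: [0.5055, 0.1238, 0.0105]
ee_rot: [0.549, 0.445, 0.549, -0.445]
contact_force: [0.1, 0.3, -0.2]
width: -0.0001
```

carry_out(deltas=[0,0,0.1,0,0,0,-1,0,0,0.1,0,0,0,-1,0,0,0.1,0,0,0,-1,0,0,0.1,0,0,0,-1,0,0,0.1,0,0,0,-1,0,0,0.1,0,0,0,-1])

```text
clock: 5.58
position: [0.513, 0.0887, 0.0105]
ee_rot: [0.549, 0.445, 0.549, -0.445]
contact_force: [1.3, 0.6, 0.2]
width: -0.0004
```

```bash
python3 -c "
from plan import *
go([.4985,.152,.009],[.979,.205])
for n,w in(('top',(180,310,270,450)),('scene',(120,270,270,450))):
    d=grab(n,n+'3');a=d['color'][w[0]:w[1],w[2]:w[3],::-1];cv2.imwrite(f'pics/z3_{n}.png',cv2.resize(a,None,fx=4,fy=4,interpolation=cv2.INTER_CUBIC))
"
```

```text
pos [0.513  0.0887 0.0105] F [1.28 0.64 0.25] w -0.0004 t 5.58
R [[0.0, 0.978, 0.207], [0.0, 0.207, -0.978], [-1.0, 0.0, -0.0]]
rotvec tool deg/4 [ 0.03 -0.   -0.  ] tool shift/60mm after turn [ 0.03 -0.02 -1.08] now-axes [ 0.03 -0.02 -1.08]
```

View pics/z3_scene.png

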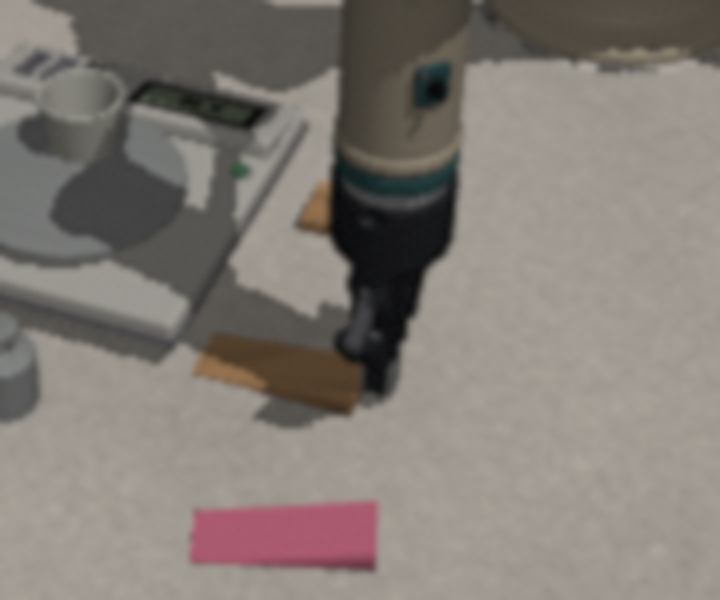

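View pics/z3_top.png

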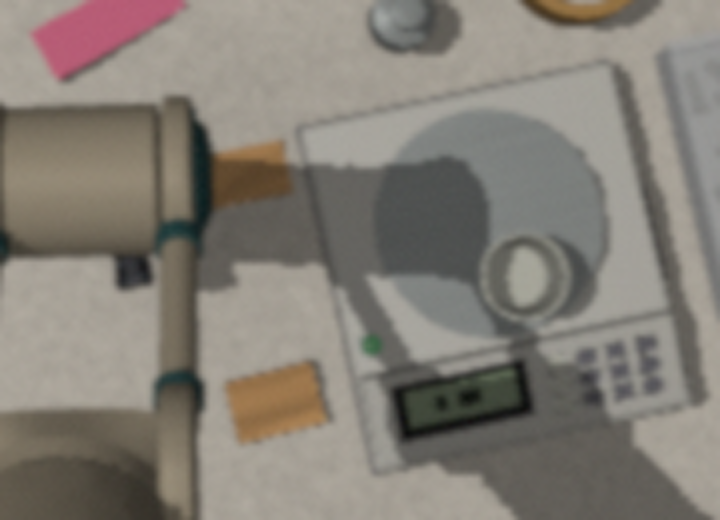

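carry_out(deltas=[0,0,0.1,0,0,0,-1,0,0,0.1,0,0,0,-1,0,0,0.1,0,0,0,-1,0,0,0.1,0,0,0,-1,0,0,0.1,0,0,0,-1,0,0,0.1,0,0,0,-1,0,0,0.1,0,0,0,-1,0,0,0,0,0,0,-1])

```text
clock: 6.68
position: [0.5218, 0.0475, 0.0105]
ee_rot: [0.549, 0.445, 0.549, -0.445]
contact_force: [-0.0, -0.9, -0.1]
width: 0.0003
```

carry_out(deltas=[0,0,0.03,0,0,0,-1,0,0,0.03,0,0,0,-1,0,0,0,0,0,0,-1])

```text
clock: 7.05
position: [0.5223, 0.0445, 0.0105]
ee_rot: [0.549, 0.445, 0.549, -0.445]
contact_force: [0.2, 1.0, 0.2]
width: 0.0002
```

```bash
python3 -c "
from plan import *
go([.4985,.152,.009],[.979,.205])
for n,w in(('top',(180,310,270,450)),('scene',(120,270,270,450))):
    d=grab(n,n+'4');a=d['color'][w[0]:w[1],w[2]:w[3],::-1];cv2.imwrite(f'pics/z4_{n}.png',cv2.resize(a,None,fx=4,fy=4,interpolation=cv2.INTER_CUBIC))
"
```

```text
pos [0.5223 0.0445 0.0105] F [0.19 1.02 0.22] w 0.0002 t 7.05
R [[0.0, 0.978, 0.207], [-0.0, 0.207, -0.978], [-1.0, -0.0, 0.0]]
rotvec tool deg/4 [0.03 0.   0.  ] tool shift/60mm after turn [ 0.02 -0.02 -1.84] now-axes [ 0.02 -0.02 -1.84]
```

View pics/z4_scene.png

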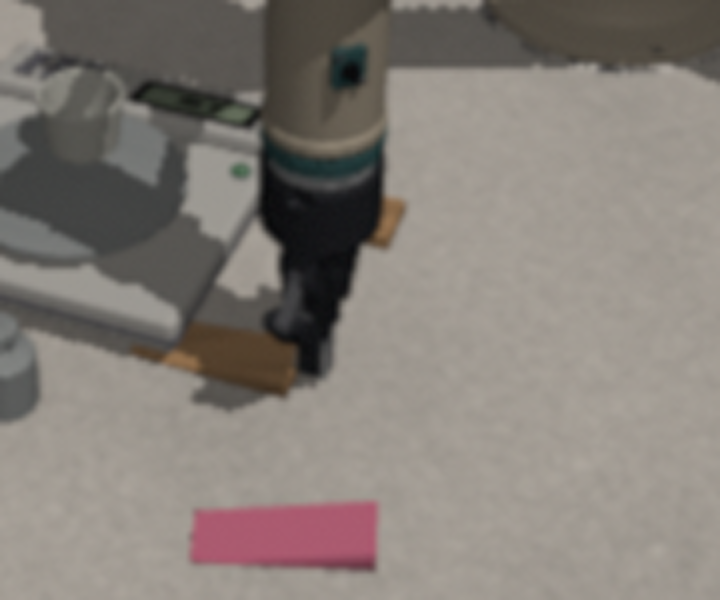

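carry_out(deltas=[0,0,0.03,0,0,0,-1,0,0,0.03,0,0,0,-1,0,0,0.03,0,0,0,-1,0,0,0,0,0,0,-1])

```text
clock: 7.65
position: [0.5235, 0.039, 0.0105]
ee_rot: [0.549, 0.445, 0.549, -0.445]
contact_force: [0.2, -0.4, -0.0]
width: -0.0003
```

carry_out(deltas=[0,0,0.03,0,0,0,-1,0,0,0.03,0,0,0,-1,0,0,0,0,0,0,-1])

```text
clock: 8.02
position: [0.5243, 0.0355, 0.0105]
ee_rot: [0.549, 0.445, 0.549, -0.445]
contact_force: [0.5, -0.6, -0.7]
width: -0.0
```

carry_out(deltas=[0,0,0.03,0,0,0,-1,0,0,0.03,0,0,0,-1,0,0,0,0,0,0,-1])

```text
clock: 8.4
position: [0.525, 0.032, 0.0105]
ee_rot: [0.549, 0.445, 0.549, -0.445]
contact_force: [0.9, -0.6, 0.1]
width: -0.0001
```

carry_out(deltas=[0,0,0.03,0,0,0,-1,0,0,0,0,0,0,-1])

```text
clock: 8.65
position: [0.5253, 0.0303, 0.0105]
ee_rot: [0.549, 0.445, 0.549, -0.445]
contact_force: [-0.5, 0.2, -0.0]
width: -0.0003
```

carry_out(deltas=[0,0,0.03,0,0,0,-1,0,0,0,0,0,0,-1])

```text
clock: 8.9
position: [0.5257, 0.0285, 0.0105]
ee_rot: [0.549, 0.445, 0.549, -0.445]
contact_force: [-0.4, 0.3, -0.3]
width: 0.0
```

carry_out(deltas=[0,0,0.03,0,0,0,-1,0,0,0,0,0,0,-1])

```text
clock: 9.15
position: [0.5261, 0.0268, 0.0105]
ee_rot: [0.549, 0.445, 0.549, -0.445]
contact_force: [0.1, -0.2, 0.4]
width: 0.0002
```

carry_out(deltas=[0,0,0.025,0,0,0,-1,0,0,0,0,0,0,-1])

```text
clock: 9.4
position: [0.5264, 0.0253, 0.0105]
ee_rot: [0.549, 0.445, 0.549, -0.445]
contact_force: [0.2, -0.3, 0.7]
width: -0.0002
```

carry_out(deltas=[0,0,0.025,0,0,0,-1,0,0,0,0,0,0,-1])

```text
clock: 9.65
position: [0.5267, 0.0239, 0.0105]
ee_rot: [0.549, 0.445, 0.549, -0.445]
contact_force: [-0.0, 1.2, 0.5]
width: 0.0004
```

carry_out(deltas=[0,0,0.025,0,0,0,-1,0,0,0,0,0,0,-1])

```text
clock: 9.9
position: [0.5269, 0.0226, 0.0105]
ee_rot: [0.549, 0.445, 0.549, -0.445]
contact_force: [0.0, 0.6, 0.1]
width: 0.0002
```

carry_out(deltas=[0,0,0.02,0,0,0,-1,0,0,0,0,0,0,-1])

```text
clock: 10.15
position: [0.527, 0.0216, 0.0105]
ee_rot: [0.549, 0.445, 0.55, -0.445]
contact_force: [-0.4, 2.4, 0.3]
width: 0.0001
```

carry_out(deltas=[0,0,0.02,0,0,0,-1,0,0,0,0,0,0,-1])

```text
clock: 10.4
position: [0.5272, 0.0206, 0.0105]
ee_rot: [0.549, 0.445, 0.55, -0.445]
contact_force: [-1.4, 4.5, 1.7]
width: 0.0
```

```bash
python3 -c "
from plan import *
go([.4985,.152,.009],[.979,.205])
for n,w in(('top',(180,310,270,450)),('scene',(120,270,270,450))):
    d=grab(n,n+'5');a=d['color'][w[0]:w[1],w[2]:w[3],::-1];cv2.imwrite(f'pics/z5_{n}.png',cv2.resize(a,None,fx=4,fy=4,interpolation=cv2.INTER_CUBIC))
"
```

```text
pos [0.5272 0.0206 0.0105] F [-1.43  4.55  1.73] w 0.0 t 10.4
R [[-0.001, 0.978, 0.207], [0.001, 0.207, -0.978], [-1.0, -0.0, -0.001]]
rotvec tool deg/4 [ 0.03 -0.01  0.01] tool shift/60mm after turn [ 0.02 -0.02 -2.24] now-axes [ 0.03 -0.01 -2.24]
```

View pics/z5_scene.png

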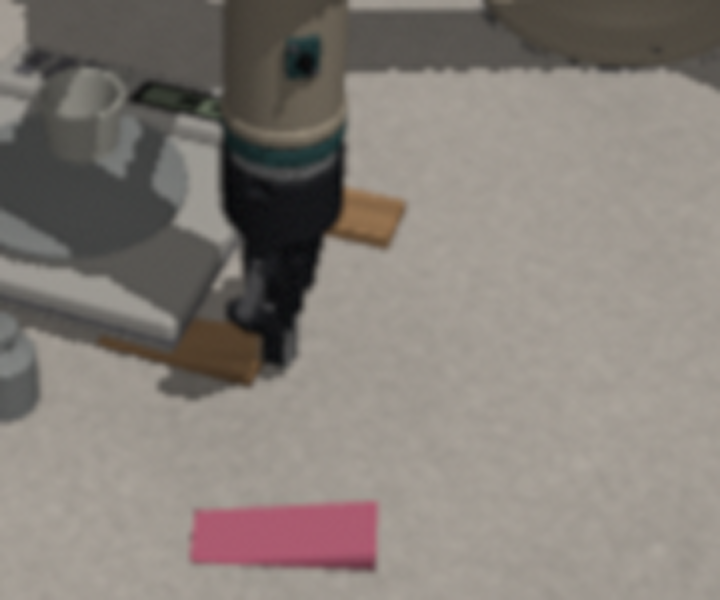

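The push is rising as described for a snug fit, now 4.7 N over about 3 mm. I'll add one small step and check again.

carry_out(deltas=[0,0,0.012,0,0,0,-1,0,0,0,0,0,0,-1,0,0,0,0,0,0,-1])

```text
clock: 10.88
position: [0.5273, 0.0199, 0.0105]
ee_rot: [0.549, 0.445, 0.55, -0.445]
contact_force: [-0.8, 5.6, 0.7]
width: -0.0003
```

carry_out(deltas=[0,0,-0.1,0,0,0,-1,0,0,-0.3,0,0,0,-1,0,0,-0.4,0,0,0,-1,-0.9,0,0,0,0,0,-1,-0.9,0,0,0,0,0,-1,0,0,0,0,0,0,-1])

```text
clock: 11.62
position: [0.521, 0.0671, 0.1229]
ee_rot: [0.553, 0.447, 0.547, -0.443]
contact_force: [0.3, 0.7, -0.6]
width: 0.0003
```

```bash
python3 -c "
from plan import *
go([.543,-.067,.06],[.979,.205])
for n,w in(('top',(180,310,270,450)),('scene',(120,270,220,400))):
    d=grab(n,n+'6');a=d['color'][w[0]:w[1],w[2]:w[3],::-1];cv2.imwrite(f'pics/z6_{n}.png',cv2.resize(a,None,fx=4,fy=4,interpolation=cv2.INTER_CUBIC))
"
```

```text
pos [0.521  0.0671 0.1229] F [ 0.3   0.66 -0.62] w 0.0003 t 11.62
R [[0.011, 0.978, 0.208], [-0.001, 0.208, -0.978], [-1.0, 0.01, 0.003]]
rotvec tool deg/4 [ 0.05  0.04 -0.15] tool shift/60mm after turn [ 1.05 -0.1   2.26] now-axes [ 1.05 -0.12  2.26]
```

View pics/z6_scene.png

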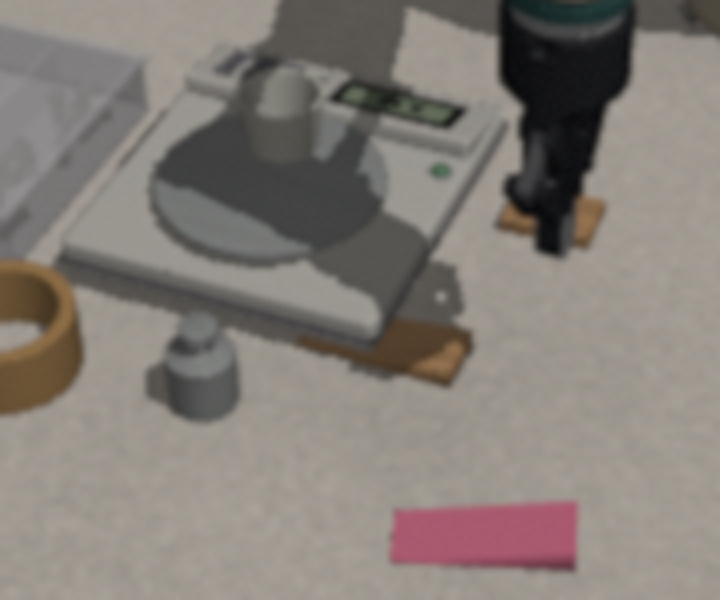

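View pics/z6_top.png

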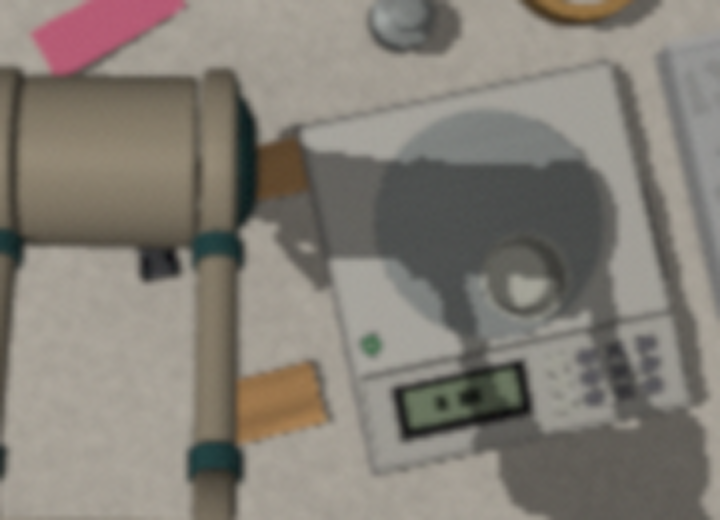

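carry_out(deltas=[0,-0.03,0.57,0,0,0,-1,0,-0.03,0.57,0,0,0,-1,0,-0.03,0.57,0,0,0,-1,0,-0.03,0.55,0,0,0,-1,0,0,0,0,0,0,-1,0,0,0,0,0,0,-1,0.4,0,0,0,0,0,-1,0.4,0,0,0,0,0,-1,0.2,0,0,0,0,0,-1,0,0,0,0,0,0,-1])

```text
clock: 12.98
position: [0.5379, -0.0668, 0.0576]
ee_rot: [0.549, 0.445, 0.55, -0.445]
contact_force: [-0.1, 0.1, 0.2]
width: 0.0001
```

```bash
python3 -c "
from plan import *
go([.543,-.067,.044],[.979,.205])
for n,w in(('scene',(120,270,220,400)),):
    d=grab(n,n+'7');a=d['color'][w[0]:w[1],w[2]:w[3],::-1];cv2.imwrite(f'pics/z7_{n}.png',cv2.resize(a,None,fx=4,fy=4,interpolation=cv2.INTER_CUBIC))
"
```

```text
pos [ 0.5379 -0.0668  0.0576] F [-0.12  0.13  0.15] w 0.0001 t 12.97
R [[-0.002, 0.978, 0.208], [0.001, 0.208, -0.978], [-1.0, -0.002, -0.001]]
rotvec tool deg/4 [ 0.05 -0.02  0.03] tool shift/60mm after turn [0.23 0.08 0.02] now-axes [0.23 0.08 0.02]
```

View pics/z7_scene.png

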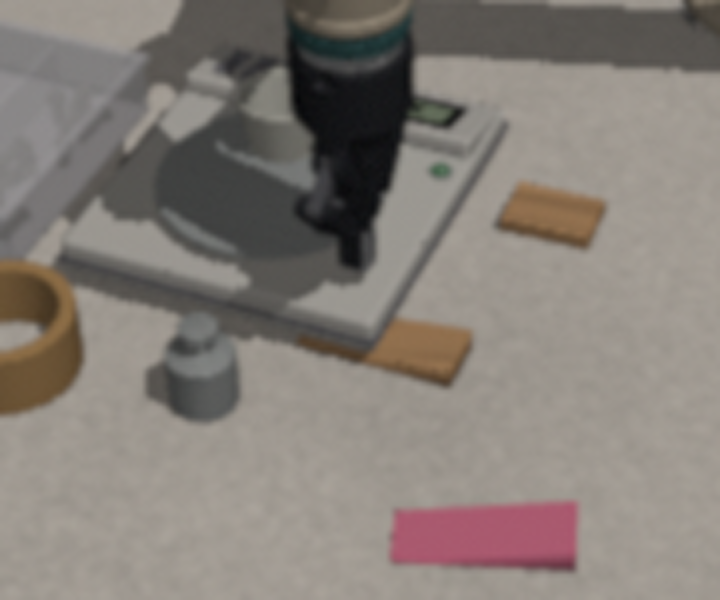

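```bash
python3 -c "
from m import *
S=dict(np.load('scene.npz'));T=dict(np.load('top.npz'))
p=proj(S,[.5379,-.0668,.0576]);print((p+.375-[220,120])*4)
c=(np.array([353,297])/4-.375+[220,120]);print(at(S,c,.044))
for X in([.543,-.067,.044],[.548,-.062,.044]):print((proj(S,X)+.375-[220,120])*4)
"
```

```text
[[354.43224956 262.96117188]]
[ 0.55307821 -0.05740371  0.044     ]
[[350.13729703 282.89464145]]
[[351.85063887 290.00319543]]
```

carry_out(deltas=[0,0.1,0,0,0,0,-1,0.09,0,0,0,0,0,-1,0.06,0,0,0,0,0,-1,0.03,0,0,0,0,0,-1,0,0,0,0,0,0,-1])

```text
clock: 13.65
position: [0.5443, -0.0665, 0.0475]
ee_rot: [0.549, 0.445, 0.55, -0.445]
contact_force: [-0.1, -1.0, 0.5]
width: 0.0
```

carry_out(deltas=[0.02,0,0,0,0,0,-1,0,0,0,0,0,0,-1])

```text
clock: 13.9
position: [0.5445, -0.0665, 0.0465]
ee_rot: [0.549, 0.445, 0.549, -0.445]
contact_force: [0.1, 0.4, -0.5]
width: 0.0004
```

carry_out(deltas=[0.015,0,0,0,0,0,-1,0,0,0,0,0,0,-1])

```text
clock: 14.15
position: [0.5445, -0.0665, 0.0456]
ee_rot: [0.549, 0.445, 0.549, -0.445]
contact_force: [0.0, -0.5, -0.2]
width: 0.0004
```

carry_out(deltas=[0.015,0,0,0,0,0,-1,0,0,0,0,0,0,-1])

```text
clock: 14.4
position: [0.5445, -0.0664, 0.0446]
ee_rot: [0.549, 0.445, 0.549, -0.445]
contact_force: [0.4, -0.5, -0.4]
width: 0.0002
```

carry_out(deltas=[0.015,0,0,0,0,0,-1,0,0,0,0,0,0,-1])

```text
clock: 14.65
position: [0.5445, -0.0665, 0.0437]
ee_rot: [0.549, 0.445, 0.549, -0.445]
contact_force: [0.4, -0.6, -0.2]
width: 0.0
```

carry_out(deltas=[0.01,0,0,0,0,0,-1,0,0,0,0,0,0,-1])

```text
clock: 14.9
position: [0.5446, -0.0665, 0.0435]
ee_rot: [0.549, 0.445, 0.549, -0.445]
contact_force: [-1.3, -0.2, 3.4]
width: -0.0003
```

carry_out(deltas=[0.01,0,0,0,0,0,-1,0,0,0,0,0,0,-1])

```text
clock: 15.15
position: [0.5447, -0.0665, 0.0435]
ee_rot: [0.55, 0.445, 0.549, -0.445]
contact_force: [-1.3, 0.2, 6.2]
width: -0.0002
```

Contact is at z = 0.0435. The force rose from 3.4 to 6.2 N with no further descent, so the corner is not giving. I'll hold briefly, then retract.

carry_out(deltas=[0,0,0,0,0,0,-1,0,0,0,0,0,0,-1,0,0,0,0,0,0,-1,0,0,0,0,0,0,-1,0,0,0,0,0,0,-1,0,0,0,0,0,0,-1])

```text
clock: 15.9
position: [0.5447, -0.0665, 0.0435]
ee_rot: [0.55, 0.445, 0.549, -0.445]
contact_force: [-1.6, 0.9, 7.2]
width: -0.0002
```

carry_out(deltas=[-0.05,0,0,0,0,0,-1,-0.3,0,0,0,0,0,-1,-0.9,0,0,0,0,0,-1,-0.9,0,0,0,0,0,-1,0,0,-0.9,0,0,0,-1,0,0,-0.9,0,0,0,-1,0,0,-0.9,0,0,0,-1,0,0,-0.9,0,0,0,-1,0,0,-0.9,0,0,0,-1,0,0,0,0,0,0,-1])

```text
clock: 17.15
position: [0.4875, 0.2009, 0.1714]
ee_rot: [0.55, 0.444, 0.551, -0.444]
contact_force: [0.5, -0.6, 0.5]
width: 0.0002
```

```bash
python3 -c "
from plan import *
go([.543,-.067,.044],[.979,.205])
for n,w in(('top',(180,310,270,450)),('scene',(120,270,220,400))):
    d=grab(n,n+'8');a=d['color'][w[0]:w[1],w[2]:w[3],::-1];cv2.imwrite(f'pics/z8_{n}.png',cv2.resize(a,None,fx=4,fy=4,interpolation=cv2.INTER_CUBIC))
"
```

```text
pos [0.4875 0.2009 0.1714] F [ 0.54 -0.65  0.47] w 0.0002 t 17.15
R [[-0.0, 0.977, 0.212], [0.001, 0.212, -0.977], [-1.0, -0.0, -0.001]]
rotvec tool deg/4 [ 0.11 -0.02  0.  ] tool shift/60mm after turn [ 2.12 -0.01  4.56] now-axes [ 2.12 -0.04  4.56]
```

View pics/z8_scene.png

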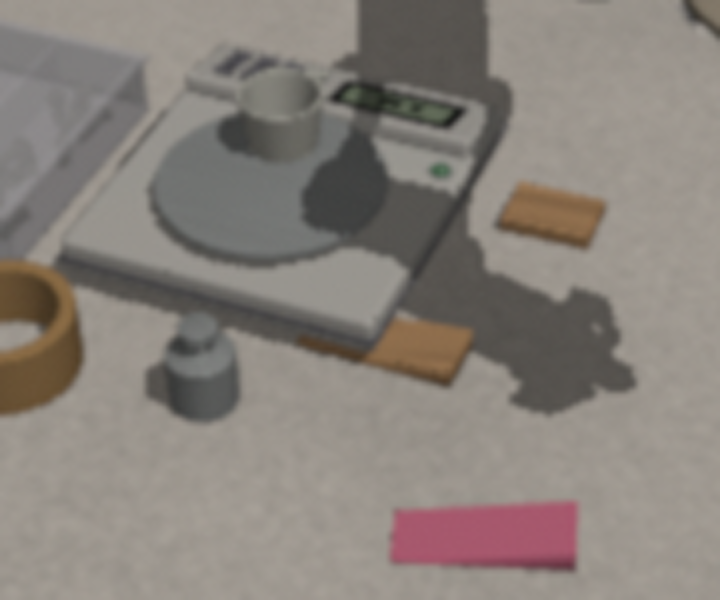

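View pics/z8_top.png

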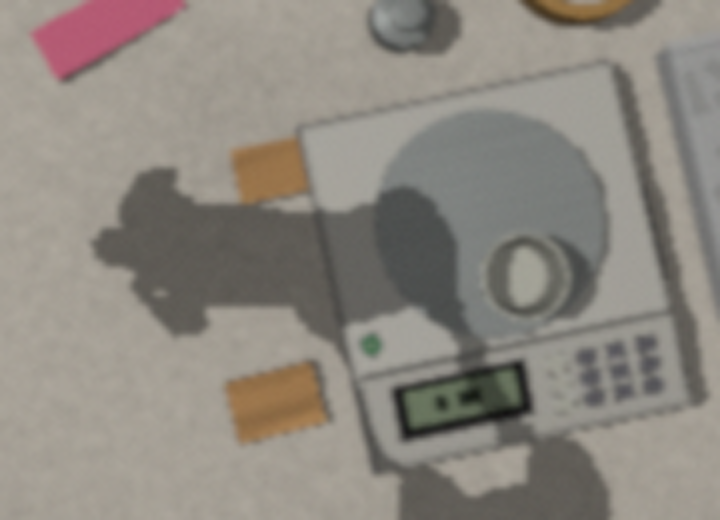

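The scale, cup, packer and weight sit at the same pixels as at the start. The wedge is under the rear-left corner, with its thick end at about (268,170) in the zoomed top view, and the hand is clear.

```bash
python3 -c "
from rig import job;print(job.sign_off())"
```

```text
the job is handed in; nothing more can be done
None
```

The beech wedge is snug under the worn far-left foot, the corner above it no longer gives, and I handed the job in at about 17 s.

- **Push:** With the fingers shut, I pushed the wedge thin end first. The push stayed within about 1 N of zero until the wedge met the foot, then rose to about 5.6 N over the last 4 mm. I stopped there.
- **Press check:** I pressed down on the housing above that foot with 6 to 7 N for about 0.8 s. The fingertip stayed at 43.5 mm throughout, so I took the rocking as stopped.
- **Last pictures:** After I drew the hand clear, both cameras showed the wedge still in place. The scale, cup, packer, weight, tape and pink wedge looked unmoved. I did not check the jar, the stapler or all of the tray in those close-ups.
- **Disagreement:** My position for the worn foot differed by about 1 cm in x and y between the two cameras, probably because I misread the housing edge in the "scene" view. I went by the "top" camera, and the point where the wedge met the foot fitted that estimate.

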